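# Stand the matching heel pillar under a strap clamp and clamp down

### The job

The hold-down strap on the glued-up timber stack has lost its heel support: three square pillars lie toppled on the table. Take the one that is as tall as the timber stack, stand it upright, brass button up, on the blue ring marked on the plate under the strap's raised tail and let it go there, then fold the red cam lever right down towards the timber so that the strap lies level and bears on the button. Leave the two other pillars and the things around where they are.

Things in the scene. Friction and masses are not known exactly. Their poses are not given: they have to be found in the camera images.
- fixture: clamping fixture fixed to the table: grey metal plate 250 (x) x 200 (y) x 12 mm, origin at the centre of its underside; x points from the strap's tail to the timber, z up. On it at x = +85 mm stands a stack of three timbers 95 mm high (top 107 mm above the table), 45 mm thick in x, 190 mm long in y. At x = +12, y = 0 stands a steel stud that carries strap and lever
- strap: blue strap along the fixture's x, 171 x 34 x 14 mm; origin on the underside of its nose, at its pivot on the timber (fixture x = +72, z = 107 mm); its z axis is vertical when the strap is level. Lever up: a spring holds its tail up by 0.086 rad. Folding the lever brings it level. In its tail, over the heel spot, a sprung rubber foot 20 mm across stands 2 mm proud below and yields (7 N/mm)
- heel_spot (a point): centre of a blue ring 54 mm across marked on top of the plate, where the pillar's foot belongs: x = -73, y = 0, z = 12 mm in the fixture's frame, axes as the fixture's. The strap's tail hangs over it and ends 14 mm beyond it, towards -x. Lever up, the strap's rubber foot is 105 mm above this spot; strap level, 93 mm (it yields to 95). The side towards -x is open
- cam_lever (a joint): angle of the cam lever with red grip, rad: 0 upright (open), stop at 1.5, where it lies about level over the timber. It turns about a pin along the fixture's y and folds towards +x. Starts within 0.2 of upright and stays where left: friction 0.3 N m, a little more as the strap bears down, so push with 4 to 8 N near the end of the grip
- lever_pin (a point): pin on which the cam lever turns: x = +12, y = 0, z = 137.6 mm in the fixture's frame, axes as the fixture's
- lever_knob (a point): point on the axis of the lever's red grip, 85 mm from the pin; the grip is round, about 17 mm across, and ends 106 mm from the pin
- stool_foot (a point): lower end of a stool leg that hangs over the back of the table, 36 mm across: the leg runs up from here; two nested stools stand there on the table, behind x = 0.73. Keep the arm clear
- pillar_short: loose square steel-grey heel pillar, 80 mm tall over all: body 36 x 36 x 73 mm, on its top a round brass button 23 mm across, 7 mm high. Starts lying on its side on the table. Origin: centre of its foot face (18 mm up as it lies); x axis runs from foot to button, y and z are square to its sides (z starts up). 0.2 to 0.4 kg, evenly spread
- pillar_mid: loose square steel-grey heel pillar, 95 mm tall over all: body 36 x 36 x 88 mm, on its top a round brass button 23 mm across, 7 mm high. Starts lying on its side on the table. Origin: centre of its foot face (18 mm up as it lies); x axis runs from foot to button, y and z are square to its sides (z starts up). 0.2 to 0.4 kg, evenly spread
- pillar_tall: loose square steel-grey heel pillar, 112 mm tall over all: body 36 x 36 x 105 mm, on its top a round brass button 23 mm across, 7 mm high. Starts lying on its side on the table. Origin: centre of its foot face (18 mm up as it lies); x axis runs from foot to button, y and z are square to its sides (z starts up). 0.2 to 0.4 kg, evenly spread
- glue_bottle: cream glue bottle with an orange nozzle standing to the right of the fixture, 61 mm across, 184 mm tall, loose; origin at the centre of its underside. Right of it (y below -0.44, x 0.44 to 0.74) a fixed open carton 430 mm high takes up the table's edge, near the arm's start
- spare_offcut: flat piece of timber 70 x 110 x 18 mm, loose, lying to the right of the fixture's front; origin at the centre of its underside
- glue_brush: flat paint brush with a wooden handle, 52 x 206 x 15 mm, loose; origin at the centre of its underside
There are look-alikes about, which are no part of the job. Leave any orange or purple look-alike of the pillar_mid alone.

How it is judged:
On the way:
1. the pillar as tall as the stack stands upright, button up, on the ring under the strap's tail, let go, with the cam lever still up (angle between pillar_mid's own x axis and vertical below 0.05 rad and z of pillar_mid in the frame of heel_spot between -0.003 and 0.003 m and horizontal distance between pillar_mid and heel_spot below 0.015 m and contact force between the fingers and pillar_mid below 0.1 N and value of joint cam_lever below 0.5 rad), for 0.2 s.
At the end, for the whole second after the job is handed in: The 95 mm pillar stands upright (within 3 degrees), button up, with its foot on the fixture plate within 15 mm of the ring's centre, at rest; the cam lever is folded down (past 1.38 of its 1.5 rad); the strap is level within about 1 degree and presses on the pillar with more than 4 N (angle between pillar_mid's own x axis and vertical below 0.05 rad and z of pillar_mid in the frame of heel_spot between -0.003 and 0.003 m and horizontal distance between pillar_mid and heel_spot below 0.015 m and value of joint cam_lever above 1.38 rad and angle between strap's own z axis and vertical below 0.02 rad and contact force between strap and pillar_mid above 4 N and linear speed of pillar_mid below 0.01 m/s); the robot touches nothing.
It fails at once if one of the two other pillars is moved more than 20 mm (distance of any of pillar_short, pillar_tall from where it was at the start of the episode above 0.02 m).
It fails at once if a thing round the work (glue bottle, flat offcut, brush) is moved more than 20 mm (distance of any of glue_bottle, spare_offcut, glue_brush from where it was at the start of the episode above 0.02 m).
It also fails if it takes over 64 s, if anything falls off the work surface, if the arm or the gripper's body presses on something with over 40 N, if the wrist force passes 120 N, or if a joint passes its speed limit or range.

### The arm

A 7-joint arm with a two-finger parallel gripper is mounted at the origin on a cart in front of the work surface, level with it; the furniture and walls round the work are solid. World frame = base frame: x ahead of the robot, y to its left, z up, the work surface at z = 0. Lengths are in m, angles in rad, forces in N, time in s.
With the tool pointing down it reaches from about 0.425 to 0.875 m from the base axis. Payload 4.7 kg.
Tool frame: the origin (TCP) lies between the finger pads; the fingertips stand 22 mm ahead of it and the grasp point (between the pads) lies 3 mm ahead of it; z points along the fingers, y is the line along which they close (so a half turn about z gives the same grasp; the last joint's range is limited). The gripper opens to 87 mm and grips with 3 to 60 N. Pads are 19 mm wide; open, the fingers measure 117 mm over their backs; the gripper's body (75 mm by 190 mm) begins 51 mm behind the grasp point.
Start: joints at [-1.229, 0.321, -0.07, 1.45, 0.023, 1.371, -0.057], TCP at [0.209, 0.615, 0.245] pointing down, gripper open.
Joint ranges: [-2.86, 2.86], [-0.3, 2.09], [-1.38, 1.24], [0.06, 2.45], [-1.56, 4.7], [0.09, 2.05], [-2.69, 2.69]. Speed limits (rad/s): [2.57, 2.57, 3.14, 3.14, 3.14, 3.14, 3.14].

### API

Orientations are given as a rotation vector (axis times angle).
In Python, from bench import ctrl gives the robot as it stands. The module is installed in compiled form; this text tells all that it offers.
- The arm moves only by the tool send_rows, never from a script. Its argument "motion" is a list of rows, each an object with "claw": the opening, from -1 (shut) to 1 (fully open); "slide": the shift along the tool's x, y, z in mm, a list of three; "delta_rot": the turn, a rotation vector about the tool's x, y, z in rad, a list of three. In form: [{"claw": claw, "slide": [x, y, z], "delta_rot": [ax, ay, az]}, ...]. A call has 1 to 5 rows; each row is the pose to reach, as a shift and turn from the pose commanded when the call began, along the tool's axes at that moment; what a row does not reach only later rows make up. A row lasts 1/10 s, in which the tool goes at most 50 mm and 8.59 degrees, less where a joint would pass 70% of its speed; a pose out of reach is approached as far as the arm can. A call with a gripper value outside its range is refused whole. The fingers move at their own pace and stop on an object; "grip_force" is the grip in N (left out, the last holds). Time passes only in rows, so rows that repeat a pose let the fingers close. It gives the time, the measured TCP pose, the force, the opening and the grip force at its end, in the units of the state.
- ctrl.get_state(): the state, without advancing time (a new reading comes with each control period).
- ctrl.get_image(name): name is "side" or "top"; returns a dict with "color" (400x640x3 uint8, blue, green, red), "fx", "fy", "cx", "cy" (pixels), "pose" (4x4, takes a point from camera to world coordinates). Camera axes: x right, y down, z forward; pixel columns grow to the right and rows downward; lengths in m; the calibration is good to about 2 mm. A picture is of the moment at which its call begins. There is no depth.
- ctrl.close_job(): hands the job in; it is judged then, once.
The state is a dict: "time": time; "joint_positions": joint angles; "qd": joint speeds; "joint_torque": joint torques, N m; "position": TCP position; "tool_rot": TCP orientation; "ft_force": force on the tool from outside, world axes, zero at the start; "torque": the same for the moment, N m; "grip_width": opening from 0.0 (shut) to 1.0 (fully open); "grip_force": force on a finger pad.
Only numpy, scipy, OpenCV 4.12 (cv2) and the standard library are available. Lean on these libraries where they do the work, as an engineer would, in place of code of your own. Each camera call takes 0.05 s, during which the arm holds its last target. There are 200 camera calls.

## Working session

There is one attempt and no reset: what is moved stays moved. The work goes in short steps, Python scripts to look and compute and a tool call to move; the robot and the scene stay as the last step left them, time stands still between calls to the robot, and variables do not carry over. Pictures are saved under pics/ and viewed, at most 10 in all, crops included, and the job is handed in when it is done.

Besides the shell and the picture viewer there is one more tool, called after "Request:" by a JSON object that holds its "api" and its "payload", one argument or row to a line. send_rows: Moves the arm, as the interface text tells. Its arguments: {"type":"object","properties":{"motion":{"type":"array","items":{"type":"object","properties":{"claw":{"type":"number"},"slide":{"type":"array","items":{"type":"number"}},"delta_rot":{"type":"array","items":{"type":"number"}}}}},"grip_force":{"type":"number"}},"required":["motion"]}

```bash
mkdir -p pics; cat > h.py <<'E'
import numpy as np, cv2, pickle
from scipy.spatial.transform import Rotation as R
def load(n): return pickle.load(open(f'pics/{n}.pkl','rb'))
def ray(im,u,v):
    d=np.array([(u-im['cx'])/im['fx'],(v-im['cy'])/im['fy'],1.]); P=im['pose']; return P[:3,3],P[:3,:3]@d
def onz(im,u,v,z):
    o,d=ray(im,u,v); return o+d*(z-o[2])/d[2]
def proj(im,p):
    P=im['pose']; c=P[:3,:3].T@(np.asarray(p)-P[:3,3]); return np.array([im['fx']*c[0]/c[2]+im['cx'],im['fy']*c[1]/c[2]+im['cy']])
def tri(ia,a,ib,b):
    o1,d1=ray(ia,*a);o2,d2=ray(ib,*b); s=np.linalg.lstsq(np.c_[d1,-d2],o2-o1,rcond=None)[0]; p,q=o1+s[0]*d1,o2+s[1]*d2; return (p+q)/2,np.linalg.norm(p-q)
def snap(tag):
    from bench import ctrl
    for n in('top','side'):
        im=ctrl.get_image(n); pickle.dump({k:np.array(v) for k,v in im.items()},open(f'pics/{tag}_{n}.pkl','wb')); cv2.imwrite(f'pics/{tag}_{n}.png',im['color'])
E
python3 - <<'E'
from h import *
from bench import ctrl
snap('a'); print(ctrl.get_state())
for n in('a_top','a_side'):
    i=load(n); print(n,i['fx'],i['cx'],i['cy'],i['pose'].round(3))
E
```

```text
{'time': 0.1, 'joint_positions': array([-1.22887506,  0.32176044, -0.07009302,  1.45155828,  0.0226088 ,
        1.37075302, -0.05689152]), 'qd': array([-4.85283243e-04, -6.94753549e-04, -6.45704361e-05, -2.94720466e-03,
       -2.26183750e-03,  3.41949881e-04, -5.86834913e-04]), 'joint_torque': array([-5.32259473e-04, -4.92573524e+01, -4.06156294e-01, -3.13402069e+01,
       -6.41855900e-02,  3.94625554e-02,  8.50384663e-05]), 'position': array([0.20918574, 0.61494995, 0.24356073]), 'tool_rot': array([-5.12536760e-01, -3.09931791e+00,  2.64261845e-03]), 'ft_force': array([-0.01420529, -0.48452364,  0.29113761]), 'torque': array([ 0.01767521, -0.01054145, -0.04545352]), 'grip_force': 0.0, 'grip_width': 1.0028964395746136}
a_top 380.7437742624127 316.72102173823873 198.66533336642277 [[-0.023 -0.983  0.183  0.339]
 [-1.     0.021 -0.014  0.009]
 [ 0.01  -0.183 -0.983  1.315]
 [ 0.     0.     0.     1.   ]]
a_side 388.9005498464257 314.42792025957283 201.1476571974042 [[ 0.997  0.042 -0.065  0.612]
 [ 0.076 -0.675  0.734 -0.807]
 [-0.013 -0.737 -0.676  0.934]
 [ 0.     0.     0.     1.   ]]
```

View pics/a_top.png

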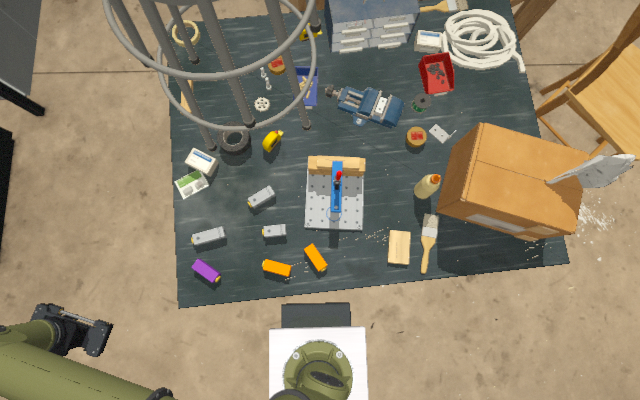

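View pics/a_side.png

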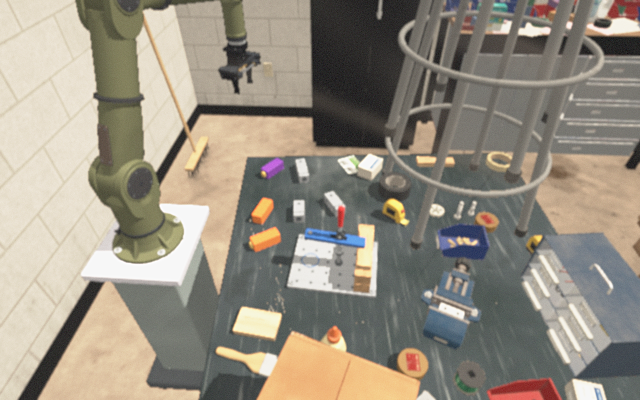

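Top view: the grey pillars are at about (208,237), (261,197) and (274,231). The look-alikes are purple at (207,271) and orange at (277,268) and (316,258). The fixture is at (335,195) with its tail towards the robot. Next I measure the grey pillars and check them in one enlarged crop.

```bash
python3 - <<'E'
from h import *
t=load('a_top'); c=t['color']
cv2.imwrite('pics/crop1.png',cv2.resize(c[150:300,180:380],None,fx=4,fy=4,interpolation=cv2.INTER_CUBIC))
hsv=cv2.cvtColor(c,cv2.COLOR_BGR2HSV)
g=((hsv[...,1]<45)&(hsv[...,2]>105)).astype(np.uint8)
brass=((hsv[...,0]>12)&(hsv[...,0]<32)&(hsv[...,1]>80)&(hsv[...,2]>90)).astype(np.uint8)
for nm,m in(('grey',g),('brass',brass)):
    n,l,s,ce=cv2.connectedComponentsWithStats(m[150:300,180:380])
    for i in range(1,n):
        if s[i,4]<8: continue
        cc=max(cv2.findContours((l==i).astype(np.uint8),0,1)[0],key=len)+[180,150]
        w=np.array([onz(t,u,v,.036)[:2] for u,v in cc[:,0]],np.float32)
        r=cv2.minAreaRect(w); print(nm,(ce[i]+[180,150]).round(1),s[i,4],np.round(r[0],3),np.round(r[1],3),round(r[2],1),cv2.boxPoints(r).round(3).tolist())
E
```

```text
grey [201.1 203.3] 2450 [0.6   0.386] [0.327 0.199] 17.9 [[0.414000004529953, 0.4300000071525574], [0.4749999940395355, 0.2409999966621399], [0.7860000133514404, 0.34200000762939453], [0.7250000238418579, 0.531000018119812]]
grey [331.6 201.2] 2818 [ 0.6   -0.009] [0.323 0.246] 86.1 [[0.4659999907016754, -0.16099999845027924], [0.7120000123977661, -0.17800000309944153], [0.734000027179718, 0.14399999380111694], [0.4880000054836273, 0.1599999964237213]]
grey [283.  173.7] 142 [0.665 0.095] [0.024 0.118] 3.3 [[0.6489999890327454, 0.15299999713897705], [0.656000018119812, 0.03500000014901161], [0.6809999942779541, 0.03700000047683716], [0.6740000247955322, 0.1550000011920929]]
grey [185.6 175. ] 14 [0.67 0.44] [0.003 0.045] 29.0 [[0.6579999923706055, 0.45899999141693115], [0.6800000071525574, 0.4189999997615814], [0.6830000281333923, 0.42100000381469727], [0.6610000133514404, 0.46000000834465027]]
grey [227.2 177.6] 18 [0.658 0.298] [0.048 0.004] 88.8 [[0.6549999713897705, 0.27399998903274536], [0.6589999794960022, 0.27399998903274536], [0.6600000262260437, 0.32199999690055847], [0.6560
[... 4612 characters left out ...]
]
brass [315.4 257.3] 337 [ 0.378 -0.001] [0.098 0.039] 33.5 [[0.32600000500679016, -0.012000000104308128], [0.3479999899864197, -0.04399999976158142], [0.42899999022483826, 0.009999999776482582], [0.40799999237060547, 0.0430000014603138]]
brass [276.1 267. ] 336 [0.35  0.131] [0.096 0.038] 73.7 [[0.3190000057220459, 0.09099999815225601], [0.35499998927116394, 0.07999999821186066], [0.38199999928474426, 0.1720000058412552], [0.34599998593330383, 0.18299999833106995]]
brass [217.4 278.5] 21 [0.318 0.323] [0.009 0.022] 56.3 [[0.3059999942779541, 0.32499998807907104], [0.3240000009536743, 0.31299999356269836], [0.33000001311302185, 0.32100000977516174], [0.3109999895095825, 0.3330000042915344]]
```

View pics/crop1.png

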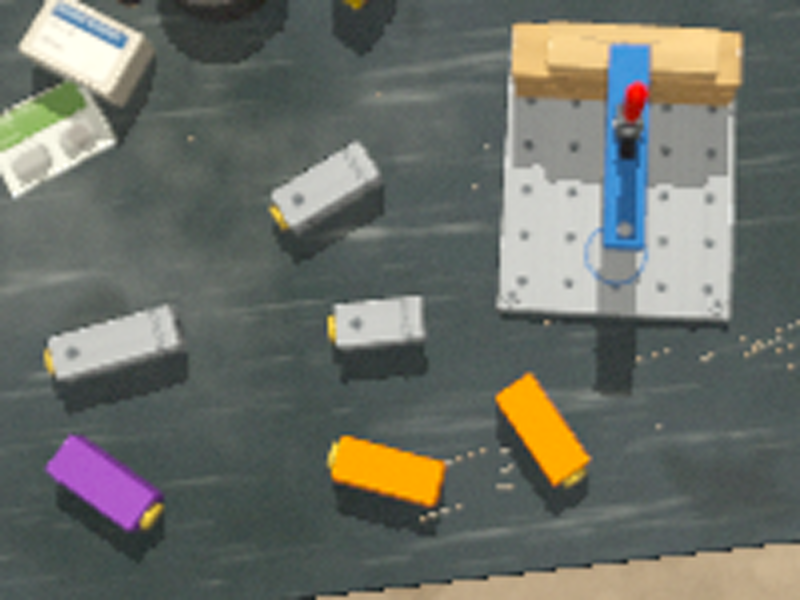

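The crop shows the three grey pillars. The one at (274,231) has a 76 mm grey length, so it is short. The one at (208,237) is the longest at about 112 mm, so it is tall. The one at (261,197) is in between, with a body of about 90 mm and its button at the lower left (249,204), so it is pillar_mid. The orange and purple blocks are look-alikes. I'll start moving towards pillar_mid.

Request:
{"api": "send_rows", "payload": {
  "motion": [
    {"claw": 1,"slide": [-40,-22,0],"delta_rot": [0,0,0]},
    {"claw": 1,"slide": [-80,-44,0],"delta_rot": [0,0,0]},
    {"claw": 1,"slide": [-120,-66,0],"delta_rot": [0,0,0]},
    {"claw": 1,"slide": [-160,-88,0],"delta_rot": [0,0,0]},
    {"claw": 1,"slide": [-200,-110,0],"delta_rot": [0,0,0]}
  ]
}}

```text
time: 0.6
position: [0.3641, 0.4451, 0.2442]
tool_rot: [-0.512, -3.099, 0.001]
ft_force: [0.7, -0.3, 0.3]
grip_width: 1.001
grip_force: 0.0
```

Request:
{"api": "send_rows", "payload": {
  "motion": [
    {"claw": 1,"slide": [-40,-22,0],"delta_rot": [0,0,0.1]},
    {"claw": 1,"slide": [-80,-44,0],"delta_rot": [0,0,0.2]},
    {"claw": 1,"slide": [-120,-66,0],"delta_rot": [0,0,0.3]},
    {"claw": 1,"slide": [-160,-88,0],"delta_rot": [0,0,0.4]},
    {"claw": 1,"slide": [-200,-110,0],"delta_rot": [0,0,0.5]}
  ]
}}

```text
time: 1.1
position: [0.5179, 0.2767, 0.2443]
tool_rot: [-1.269, -2.874, 0.0]
ft_force: [0.8, 0.8, -0.0]
grip_width: 1.001
grip_force: 0.0
```

```bash
cat >> h.py <<'E'
def fkR(q):
    return R.from_euler('ZYZYZYZ'[:3],q[:3])*R.from_euler('YZY',q[3:6])*R.from_euler('Z',[q[6]])
E
python3 - <<'E'
from h import *
from bench import ctrl
q0=[-1.22887506,0.32176044,-0.07009302,1.45155828,0.0226088,1.37075302,-0.05689152]; r0=R.from_rotvec([-.51253676,-3.09931791,.002642618])
s=ctrl.get_state(); q=s['joint_positions']; r=R.from_rotvec(s['tool_rot'])
print(s['time'],q.round(3),s['position'].round(4),r.as_matrix().round(3).tolist(),s['ft_force'].round(1))
for sg in (1,-1):
  a=np.array([sg,1,sg,1,sg,1,sg])
  for Q,rr in((q0,r0),(q,r)): print(sg,(fkR(a*np.array(Q)).inv()*rr).as_matrix().round(3).tolist())
# silhouettes side view for refinement
i=load('a_side'); hsv=cv2.cvtColor(i['color'],cv2.COLOR_BGR2HSV)
f=np.array([.627,.149,.018]); d=np.array([-.55,.835,0])
for n in('a_top','a_side'):
  im=load(n); print(n,proj(im,f).round(1),proj(im,f+.095*d).round(1))
# fixture: blue strap rect & ring in top/side
for n in('a_top','a_side'):
  im=load(n); h=cv2.cvtColor(im['color'],cv2.COLOR_BGR2HSV)
  for nm,m in(('blue',(h[...,0]>98)&(h[...,0]<120)&(h[...,1]>150)&(h[...,2]>90)),('red',((h[...,0]<4)|(h[...,0]>174))&(h[...,1]>170)&(h[...,2]>130))):
    nn,l,st,ce=cv2.connectedComponentsWithStats(m.astype(np.uint8))
    for k in range(1,nn):
      if st[k,4]>15: print(n,nm,ce[k].round(1),st[k].tolist())
t=load('a_top')['color']; s2=load('a_side')['color']
A=cv2.resize(t[145:240,235:375],(800,543),interpolation=cv2.INTER_CUBIC); 
B=cv2.resize(s2[180:300,270:400],(600,554),interpolation=cv2.INTER_CUBIC)
cv2.imwrite('pics/A.png',A); cv2.imwrite('pics/B.png',B)
E
```

```text
1.1 [-0.756  0.187  0.252  1.623 -0.048  1.338  0.242] [0.5179 0.2767 0.2443] [[-0.674, 0.739, -0.0], [0.739, 0.674, -0.0], [0.0, -0.0, -1.0]] [ 0.8  0.8 -0. ]
1 [[[0.61, 0.793, -0.003], [-0.793, 0.61, -0.001], [0.001, 0.003, 1.0]]]
1 [[[0.996, -0.093, -0.0], [0.093, 0.996, -0.0], [0.0, 0.0, 1.0]]]
-1 [[[-0.0, -1.0, 0.0], [1.0, -0.0, 0.0], [-0.0, 0.0, 1.0]]]
-1 [[[0.0, -1.0, -0.0], [1.0, 0.0, -0.0], [0.0, -0.0, 1.0]]]
a_top [271.  186.4] [248.  201.7]
a_side [343.7 210. ] [329.4 193.9]
a_top blue [335.9 188.3] [331, 162, 11, 50, 343]
a_top red [424.4  62.8] [423, 57, 5, 12, 17]
a_top red [435.5  83.9] [427, 72, 23, 22, 237]
a_top red [452.8  81.3] [451, 72, 3, 18, 20]
a_top red [338.5 174.7] [336, 171, 6, 9, 36]
a_side red [340.3 216.2] [339, 208, 4, 18, 64]
a_side red [412.2 366.2] [410, 364, 5, 5, 17]
a_side red [519.3 386.6] [492, 380, 54, 14, 333]
```

View pics/A.png

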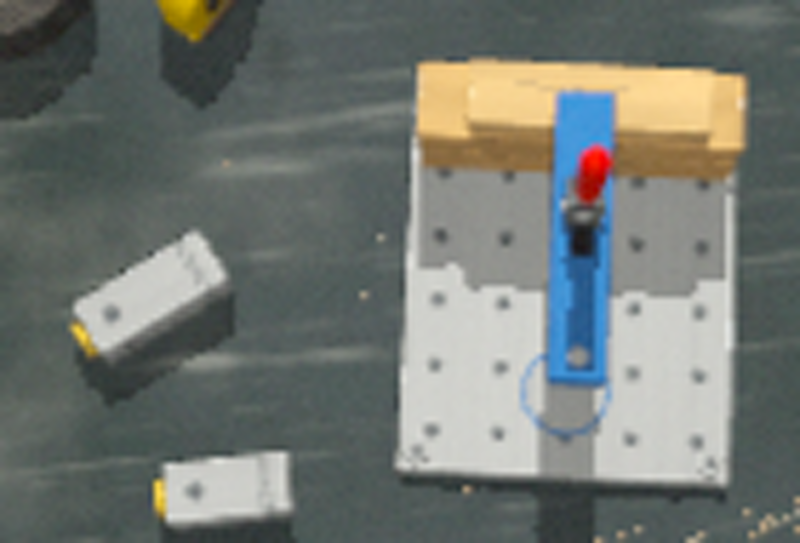

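View pics/B.png

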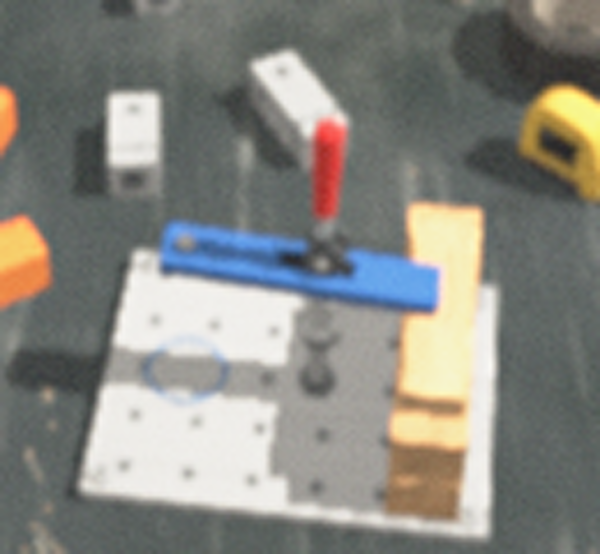

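Crop A shows the mid pillar's top face with corners at about (73,303), (195,230), (230,285) and (100,360), and its button at (82,337). The ring centre is at A(566,393). Crop B shows the ring at (186,369) and the red grip from (325,215) to (330,125).

```bash
cat >> h.py <<'E'
SG=np.array([-1,1,-1,1,-1,1,-1.]); T0=np.array([[0,-1,0],[1,0,0],[0,0,1.]])
LIM=np.array([[-2.86,2.86],[-.3,2.09],[-1.38,1.24],[.06,2.45],[-1.56,4.7],[.09,2.05],[-2.69,2.69]])
def frames(q,P):
    a=SG*np.asarray(q); M=np.eye(3); p=np.array([0,0,P[0]]); out=[]
    e=lambda ax,x: R.from_euler(ax,x).as_matrix()
    M=M@e('z',a[0])@e('y',a[1])@e('z',a[2]); p=p+M@[P[4],0,P[1]]; out.append(p)
    M=M@e('y',a[3])@e('z',a[4]); p=p+M@[P[5],0,P[2]]; out.append(p)
    M=M@e('y',a[5]); p=p+M@[P[6],0,P[3]]; out.append(p)
    return p,M@e('z',a[6])@T0,out
E
python3 - <<'E'
from h import *
from scipy.optimize import least_squares
q0=[-1.22887506,0.32176044,-0.07009302,1.45155828,0.0226088,1.37075302,-0.05689152]; p0=[0.20918574,0.61494995,0.24356073]
q1=[-0.756,0.187,0.252,1.623,-0.048,1.338,0.242]; p1=[0.5179,0.2767,0.2443]
f=lambda P:np.r_[frames(q0,np.r_[P,0,0,0])[0]-p0,frames(q1,np.r_[P,0,0,0])[0]-p1]
s=least_squares(f,[.4,.45,.45,.2]); print(s.x.round(4),s.fun.round(4))
t=load('a_top'); b=load('a_side')
A=lambda u,v,z:onz(t,235+u/5.714,145+v/5.714,z)[:2].round(4)
B=lambda u,v,z:onz(b,270+u/4.615,180+v/4.615,z)[:2].round(4)
print('top', [A(*c,.036).tolist() for c in((73,303),(195,230),(230,285),(100,360))],'mean',A(149.5,294.5,.036),'btn',A(82,337,.022))
print('side',[B(*c,.036).tolist() for c in((250,65),(292,50),(348,115))])
print('ring',A(566,393,.012),B(186,369,.012))
print('plateA',A(397,470,.012),A(730,480,.012)); print('plateB',[B(*c,.012).tolist() for c in((82,488),(490,532),(497,288),(132,252))])
print('knob top',tri(t,(235+597/5.714,145+155/5.714),b,(270+329/4.615,180+130/4.615)))
E
```

```text
[-19.5141   0.2746   0.5423 -19.6099] [-0.029   0.0108  0.004  -0.0074  0.0079 -0.004 ]
top [[0.5842, 0.2262], [0.6273, 0.1534], [0.5931, 0.1325], [0.5494, 0.2098]] mean [0.5884 0.1806] btn [0.5659 0.2229]
side [[0.5573, 0.2061], [0.5882, 0.2252], [0.6319, 0.1555]]
ring [ 0.5269 -0.068 ] [ 0.5314 -0.068 ]
plateA [0.4825 0.035 ] [ 0.472  -0.1649]
plateB [[0.4754, -0.1647], [0.7237, -0.1796], [0.7363, 0.0155], [0.4853, 0.0324]]
knob top (array([ 0.61681198, -0.07425624,  0.23814912]), np.float64(0.0004298770333609745))
```

Request:
{"api": "send_rows", "payload": {
  "motion": [
    {"claw": 1,"slide": [-14,0,25],"delta_rot": [0.011,-0.104,0.04]},
    {"claw": 1,"slide": [-28,0,50],"delta_rot": [0.021,-0.207,0.08]},
    {"claw": 1,"slide": [-42,0,75],"delta_rot": [0.032,-0.311,0.12]},
    {"claw": 1,"slide": [-56,0,99],"delta_rot": [0.042,-0.414,0.16]},
    {"claw": 1,"slide": [-70,0,124],"delta_rot": [0.053,-0.518,0.2]}
  ]
}}

```text
time: 1.6
position: [0.5648, 0.2267, 0.1201]
tool_rot: [1.317, 2.316, -0.35]
ft_force: [-0.5, 0.0, -0.0]
grip_width: 0.996
grip_force: 0.0
```

```bash
cat >> h.py <<'E'
def st():
    from bench import ctrl
    s=ctrl.get_state(); M=R.from_rotvec(s['tool_rot']).as_matrix()
    open('log.txt','a').write(repr([list(map(float,s['joint_positions'])),list(map(float,s['position']))])+'\n')
    print('t',round(s['time'],2),'q',s['joint_positions'].round(3),'p',s['position'].round(4),'F',s['ft_force'].round(1),'gw',round(s['grip_width'],3),'gf',round(s['grip_force'],1))
    print('R cols',M.T.round(3).tolist()); return s,M
def delta(s,M,p,Rt):
    "slide mm and rotvec to world pose"
    print('slide',(M.T@(np.asarray(p)-s['position'])*1000).round(1),'rot',R.from_matrix(M.T@Rt).as_rotvec().round(3))
def Rpick(head,tilt):
    "tool x along heading (tool down), turned about tool y by tilt"
    x=np.array([np.cos(head),np.sin(head),0]); z=np.array([0,0,-1.]); M=np.c_[x,np.cross(z,x),z]
    return M@R.from_euler('y',tilt).as_matrix()
E
python3 - <<'E'
from h import *
from scipy.optimize import least_squares
s,M=st(); Rt=Rpick(np.radians(120.7),-.52); g=np.array([.591,.181,.024])
delta(s,M,g-.003*Rt[:,2],Rt)
q0=[-1.22887506,0.32176044,-0.07009302,1.45155828,0.0226088,1.37075302,-0.05689152]; p0=[0.20918574,0.61494995,0.24356073]
q1=[-0.756,0.187,0.252,1.623,-0.048,1.338,0.242]; p1=[0.5179,0.2767,0.2443]
D=[(q0,p0),(q1,p1),(s['joint_positions'],s['position'])]
f=lambda P:np.r_[np.ravel([frames(q,P)[0]-p for q,p in D])]
r=least_squares(lambda P:np.r_[f(P),1e-3*P[4:]],[.4,.45,.45,.2,0,0,0]); print(r.x.round(4),f(r.x).round(4))
E
```

```text
t 1.6 q [-0.96   0.372  0.299  1.762  0.455  1.14  -0.357] p [0.5648 0.2267 0.1201] F [-0.5  0.  -0. ] gw 0.996 gf 0.0
R cols [[-0.443, 0.745, -0.5], [0.859, 0.512, 0.002], [0.257, -0.428, -0.866]]
slide [  2.4  -1.1 106.6] rot [0.003 0.003 0.   ]
[ 0.3602  0.4026  0.5011  0.4581 -0.0032 -0.0617 -0.0194] [-0.0276  0.0049  0.0015 -0.0083  0.0217 -0.0018 -0.0004 -0.0001  0.0003]
```

Request:
{"api": "send_rows", "payload": {
  "motion": [
    {"claw": 1,"slide": [1,0,35],"delta_rot": [0,0,0]},
    {"claw": 1,"slide": [2,-1,65],"delta_rot": [0,0,0]},
    {"claw": 1,"slide": [2,-1,90],"delta_rot": [0,0,0]},
    {"claw": 1,"slide": [2,-1,106],"delta_rot": [0,0,0]},
    {"claw": 1,"slide": [2,-1,106],"delta_rot": [0,0,0]}
  ]
}}

```text
time: 2.1
position: [0.5891, 0.1809, 0.0258]
tool_rot: [1.317, 2.32, -0.355]
ft_force: [0.6, -0.4, 0.5]
grip_width: 1.001
grip_force: 0.0
```

Request:
{"api": "send_rows", "payload": {
  "motion": [
    {"claw": -1,"slide": [0,0,0],"delta_rot": [0,0,0]},
    {"claw": -1,"slide": [0,0,0],"delta_rot": [0,0,0]},
    {"claw": -1,"slide": [0,0,0],"delta_rot": [0,0,0]},
    {"claw": -1,"slide": [0,0,0],"delta_rot": [0,0,0]},
    {"claw": -1,"slide": [0,0,0],"delta_rot": [0,0,0]}
  ],
  "grip_force": 40
}}

```text
time: 2.6
position: [0.5898, 0.1829, 0.028]
tool_rot: [1.317, 2.32, -0.349]
ft_force: [-0.9, -0.2, -0.4]
grip_width: 0.628
grip_force: 0.0
```

```bash
python3 - <<'E'
from h import *
s,M=st()
E
```

```text
t 2.6 q [-0.891  0.489  0.32   1.825  0.465  0.939 -0.361] p [0.5898 0.1829 0.028 ] F [-0.9 -0.2 -0.4] gw 0.628 gf 0.0
R cols [[-0.445, 0.745, -0.496], [0.858, 0.513, 0.001], [0.255, -0.426, -0.868]]
```

Request:
{"api": "send_rows", "payload": {
  "motion": [
    {"claw": -1,"slide": [0,0,0],"delta_rot": [0,0,0]},
    {"claw": -1,"slide": [0,0,0],"delta_rot": [0,0,0]},
    {"claw": -1,"slide": [0,0,0],"delta_rot": [0,0,0]},
    {"claw": -1,"slide": [0,0,0],"delta_rot": [0,0,0]},
    {"claw": -1,"slide": [0,0,0],"delta_rot": [0,0,0]}
  ]
}}

```text
time: 3.1
position: [0.5901, 0.1829, 0.0277]
tool_rot: [1.316, 2.32, -0.349]
ft_force: [2.2, 0.9, 0.1]
grip_width: 0.41
grip_force: 40.0
```

```bash
python3 - <<'E'
from h import *
s,M=st()
E
```

```text
t 3.1 q [-0.891  0.489  0.32   1.825  0.465  0.938 -0.36 ] p [0.5901 0.1829 0.0277] F [2.2 0.9 0.1] gw 0.41 gf 40.0
R cols [[-0.445, 0.745, -0.497], [0.858, 0.513, 0.001], [0.256, -0.426, -0.868]]
```

Request:
{"api": "send_rows", "payload": {
  "motion": [
    {"claw": -1,"slide": [-15,0,-26],"delta_rot": [0,0,0]},
    {"claw": -1,"slide": [-35,0,-60],"delta_rot": [0,0.12,0]},
    {"claw": -1,"slide": [-55,0,-95],"delta_rot": [0,0.26,0]},
    {"claw": -1,"slide": [-75,0,-130],"delta_rot": [0,0.4,0]},
    {"claw": -1,"slide": [-85,0,-147],"delta_rot": [0,0.52,0]}
  ]
}}

```text
time: 3.6
position: [0.5917, 0.1815, 0.2023]
tool_rot: [-1.551, -2.731, -0.013]
ft_force: [0.2, -0.5, -3.2]
grip_width: 0.41
grip_force: 40.0
```

```bash
cat >> h.py <<'E'
def frames2(q,P):
    P=np.asarray(P).reshape(4,3); a=SG*np.asarray(q); e=lambda ax,x: R.from_euler(ax,x).as_matrix()
    M=e('z',a[0]); p=M@P[0]; out=[p]
    M=M@e('y',a[1])@e('z',a[2]); p=p+M@P[1]; out.append(p)
    M=M@e('y',a[3])@e('z',a[4]); p=p+M@P[2]; out.append(p)
    M=M@e('y',a[5]); p=p+M@P[3]; out.append(p)
    return p,M@e('z',a[6])@T0,out
E
cat > fit.py <<'E'
from h import *
from scipy.optimize import least_squares
D=[([-1.22887506,0.32176044,-0.07009302,1.45155828,0.0226088,1.37075302,-0.05689152],[0.20918574,0.61494995,0.24356073]),([-0.756,0.187,0.252,1.623,-0.048,1.338,0.242],[0.5179,0.2767,0.2443])]
D+=[eval(l) for l in open('log.txt')]
f=lambda P:np.ravel([frames2(q,P)[0]-p for q,p in D])
x0=np.array([0,0,.36,0,0,.45,0,0,.45,0,0,.25])
r=least_squares(lambda P:np.r_[f(P)*100,.1*(P-x0)],x0); P=r.x; np.save('P.npy',P); print(P.reshape(4,3).round(4).tolist(),'maxres mm',abs(f(P)*1000).max().round(1))
E
python3 - <<'E'
from h import *
s,M=st(); snap('b')
import fit
E
```

```text
t 3.6 q [-0.555  0.275  0.262  1.605 -0.08   1.266  0.26 ] p [0.5917 0.1815 0.2023] F [ 0.2 -0.5 -3.2] gw 0.41 gf 40.0
R cols [[-0.513, 0.859, 0.005], [0.859, 0.513, 0.007], [0.004, 0.008, -1.0]]
[[-0.0006, -0.0161, 0.2482], [-0.0004, -0.01, 0.4692], [0.001, -0.0003, 0.5134], [-0.0005, -0.0003, 0.3458]] maxres mm 0.1
```

```bash
cat > ik.py <<'E'
from h import *
from scipy.optimize import least_squares
P=np.load('P.npy')
def step(q,p,Rt):
    f=lambda x:np.r_[(frames2(x,P)[0]-p)*20,R.from_matrix(frames2(x,P)[1].T@Rt).as_rotvec()*5,.05*(x-q)]
    r=least_squares(f,np.clip(q,LIM[:,0]+.01,LIM[:,1]-.01),bounds=(LIM[:,0],LIM[:,1]))
    return r.x,np.linalg.norm(frames2(r.x,P)[0]-p),R.from_matrix(frames2(r.x,P)[1].T@Rt).magnitude()
def path(q,pts,n=8,verbose=False):
    "pts: list of (p,head,tilt); first=current"
    mn=9;err=0;rm=0
    for a,b in zip(pts[:-1],pts[1:]):
        for k in np.arange(1,n+1)/n:
            p=np.array(a[0])*(1-k)+np.array(b[0])*k; h=a[1]*(1-k)+b[1]*k; t=a[2]*(1-k)+b[2]*k
            q,e,re=step(q,p,Rpick(np.radians(h),np.radians(t))); mn=min(mn,np.minimum(q-LIM[:,0],LIM[:,1]-q).min()); err=max(err,e); rm=max(rm,re)
        if verbose: print('   ',np.round(q,2),'e',round(e*1000,1),round(re,3),[o.round(2).tolist() for o in frames2(q,P)[2]])
    return q,mn,err,rm
E
python3 - <<'E'
from ik import *
from bench import ctrl
s=ctrl.get_state(); q=s['joint_positions']; p=s['position']; sp=np.array([.53,-.069,.058])
for tilt in(60,70):
 for phi in(90,60,30,0,-30,-60,-90):
  w=Rpick(np.radians(phi),np.radians(tilt))[:,2]; pf=sp-.003*w; pb=pf+[-.06,0,.01]; pu=pf+[-.06,0,.15]
  A=path(q,[(p,120.7,0),(pu+[0,0,.05],phi,0),(pu,phi,tilt),(pb,phi,tilt),(pf,phi,tilt)])
  B=path(q,[(p,120.7,0),(p+[0,0,.05],120.7,tilt),(pu,phi,tilt),(pb,phi,tilt),(pf,phi,tilt)])
  for n,X in(('A',A),('B',B)): print(tilt,phi,n,X[0].round(2),'margin',round(X[1],3),'err',round(X[2]*1000,1),round(X[3],3))
E
```

```text
60 90 A [ 0.18  0.76  0.51  1.72 -1.05  1.71  1.12] margin 0.216 err 0.0 0.0
60 90 B [ 0.32  0.72  0.33  1.71 -0.96  1.64  1.06] margin 0.175 err 0.0 0.0
60 60 A [ 0.03  0.62  0.73  2.09 -1.4   1.52  1.07] margin 0.14 err 0.0 0.0
60 60 B [ 0.32  0.52  0.39  2.08 -1.28  1.36  1.02] margin 0.175 err 0.0 0.0
60 30 A [ 1.88  0.93 -1.34  2.39 -0.69  0.18  0.46] margin 0.0 err 5.7 0.031
60 30 B [ 1.88  0.93 -1.34  2.39 -0.69  0.18  0.46] margin 0.0 err 5.7 0.031
60 0 A [ 1.79  0.3  -1.38  2.43 -1.56  0.26  0.52] margin 0.0 err 57.2 0.295
60 0 B [ 1.79  0.3  -1.38  2.43 -1.56  0.26  0.52] margin 0.0 err 57.2 0.295
60 -30 A [ 1.37 -0.3  -1.38  2.45  0.57  0.09 -2.69] margin 0.0 err 50.8 0.338
60 -30 B [ 1.37 -0.3  -1.38  2.45  0.57  0.09 -2.69] margin 0.0 err 67.3 0.338
60 -60 A [ 1.38 -0.3  -1.38  2.35  0.28  0.34 -2.69] margin 0.0 err 53.3 0.528
60 -60 B [ 1.38 -0.3  -1.38  2.35  0.28  0.34 -2.69] margin 0.0 err 53.3 0.528
60 -90 A [ 1.48 -0.3  -1.38  2.25  0.04  0.57 -2.69] margin 0.0 err 82.1 0.792
60 -90 B [ 1.48 -0.3  -1.38  2.25  0.04  0.57 -2.69] margin 0.0 err 82.1 0.792
70 90 A [ 0
[... 374 characters left out ...]
0 30 B [ 1.97  1.27 -1.3   2.39 -0.32  0.14  0.36] margin 0.0 err 7.3 0.04
70 0 A [ 2.04  1.23 -1.29  2.45 -1.56  0.09  1.42] margin 0.0 err 67.6 0.355
70 0 B [ 2.04  1.23 -1.29  2.45 -1.56  0.09  1.42] margin 0.0 err 67.6 0.355
70 -30 A [ 1.35 -0.3  -1.36  2.44  0.59  0.09 -2.69] margin 0.0 err 66.6 0.484
70 -30 B [ 1.35 -0.3  -1.36  2.44  0.59  0.09 -2.69] margin 0.0 err 99.9 0.484
70 -60 A [ 1.4  -0.3  -1.38  2.36  0.34  0.29 -2.69] margin 0.0 err 58.7 0.67
70 -60 B [ 1.4  -0.3  -1.38  2.36  0.34  0.29 -2.69] margin 0.0 err 94.7 0.67
70 -90 A [ 1.47 -0.3  -1.38  2.26  0.13  0.56 -2.69] margin 0.0 err 89.9 0.916
70 -90 B [ 1.47 -0.3  -1.38  2.26  0.13  0.56 -2.69] margin 0.0 err 89.9 0.916
```

Request:
{"api": "send_rows", "payload": {
  "motion": [
    {"claw": -1,"slide": [-10,-16,-10],"delta_rot": [0,0,0.08]},
    {"claw": -1,"slide": [-26,-42,-20],"delta_rot": [0,0,0.18]},
    {"claw": -1,"slide": [-42,-68,-29],"delta_rot": [0,0,0.28]},
    {"claw": -1,"slide": [-58,-95,-29],"delta_rot": [0,0,0.38]},
    {"claw": -1,"slide": [-74,-121,-29],"delta_rot": [0,0,0.486]}
  ]
}}

```text
time: 4.2
position: [0.5215, 0.0564, 0.2231]
tool_rot: [-2.164, -2.277, 0.01]
ft_force: [-0.2, 0.7, -4.3]
grip_width: 0.41
grip_force: 40.0
```

Request:
{"api": "send_rows", "payload": {
  "motion": [
    {"claw": -1,"slide": [-25,-15,-6],"delta_rot": [0,0,0.1]},
    {"claw": -1,"slide": [-50,-30,-12],"delta_rot": [0,0,0.2]},
    {"claw": -1,"slide": [-75,-45,-18],"delta_rot": [0,0,0.3]},
    {"claw": -1,"slide": [-100,-60,-24],"delta_rot": [0,0,0.4]},
    {"claw": -1,"slide": [-123,-72,-29],"delta_rot": [0,0,0.486]}
  ]
}}

```text
time: 4.7
position: [0.4563, -0.0702, 0.2523]
tool_rot: [-2.649, -1.689, 0.01]
ft_force: [0.6, -0.1, -4.2]
grip_width: 0.412
grip_force: 40.0
```

```bash
python3 - <<'E'
from ik import *
import fit
s,M=st(); q=s['joint_positions']; p=s['position']; t=load('a_top')
print('bottle base',onz(t,424,196,.0).round(3),'offcut',onz(t,399,247,.018).round(3))
for phi in(65,75):
  w=Rpick(np.radians(phi),np.radians(60))[:,2]; pf=np.array([.53,-.069,.058])-.003*w
  print(phi,path(q,[(p,65,0),(pf+[-.06,0,.15],phi,60),(pf+[-.06,0,.01],phi,60),(pf,phi,60)],verbose=True)[1])
E
```

```text
[[-0.0006, -0.0161, 0.2482], [-0.0004, -0.01, 0.4692], [0.001, -0.0003, 0.5134], [-0.0005, -0.0003, 0.3458]] maxres mm 0.1
t 4.7 q [-0.404 -0.109  0.465  1.895  0.054  1.35  -0.388] p [ 0.4563 -0.0702  0.2523] F [ 0.6 -0.1 -4.2] gw 0.412 gf 40.0
R cols [[0.422, 0.907, -0.005], [0.907, -0.422, -0.004], [-0.005, -0.003, -1.0]]
bottle base [ 0.585 -0.388  0.   ] offcut [ 0.408 -0.284  0.018]
    [-0.06  0.25  0.87  2.1  -1.1   1.59  0.83] e 0.0 0.0 [[0.0, -0.02, 0.25], [0.11, -0.02, 0.7], [0.34, -0.34, 0.38], [0.47, -0.07, 0.21]]
    [ 0.07  0.57  0.75  2.14 -1.27  1.57  1.14] e 0.0 0.0 [[-0.0, -0.02, 0.25], [0.25, -0.04, 0.65], [0.34, -0.34, 0.24], [0.47, -0.07, 0.07]]
    [ 0.05  0.65  0.7   2.03 -1.34  1.56  1.08] e 0.0 0.0 [[-0.0, -0.02, 0.25], [0.28, -0.04, 0.63], [0.4, -0.34, 0.23], [0.53, -0.07, 0.06]]
65 0.14912131405213336
    [ 0.02  0.35  0.78  1.98 -1.05  1.71  0.9 ] e 0.0 0.0 [[-0.0, -0.02, 0.25], [0.15, -0.03, 0.69], [0.39, -0.36, 0.38], [0.47, -0.07, 0.21]]
    [ 0.11  0.62  0.69  2.02 -1.16  1.64  1.16] e 0.0 0.0 [[-0.0, -0.02, 0.25], [0.26, -0.05, 0.63], [0.39, -0.36, 0.24], [0.47, -0.07, 0.07]]
    [ 0.1   0.7   0.64  1.9  -1.23  1.64  1.1 ] e 0.0 0.0 [[-0.0, -0.02, 0.25], [0.29, -0.05, 0.61], [0.45, -0.36, 0.23], [0.53, -0.07, 0.06]]
75 0.15972329777901964
```

Request:
{"api": "send_rows", "payload": {
  "motion": [
    {"claw": -1,"slide": [0,0,0],"delta_rot": [0,0.105,0]},
    {"claw": -1,"slide": [0,0,0],"delta_rot": [0,0.21,0]},
    {"claw": -1,"slide": [0,0,0],"delta_rot": [0,0.315,0]},
    {"claw": -1,"slide": [0,0,0],"delta_rot": [0,0.42,0]},
    {"claw": -1,"slide": [0,0,0],"delta_rot": [0,0.525,0]}
  ]
}}

```text
time: 5.2
position: [0.4569, -0.0686, 0.2521]
tool_rot: [-2.348, -1.503, -0.626]
ft_force: [-0.4, -0.3, -4.4]
grip_width: 0.409
grip_force: 40.0
```

Request:
{"api": "send_rows", "payload": {
  "motion": [
    {"claw": -1,"slide": [0,0,0],"delta_rot": [0,0.105,0]},
    {"claw": -1,"slide": [0,0,0],"delta_rot": [0,0.21,0]},
    {"claw": -1,"slide": [0,0,0],"delta_rot": [0,0.315,0]},
    {"claw": -1,"slide": [0,0,0],"delta_rot": [0,0.42,0]},
    {"claw": -1,"slide": [0,0,0],"delta_rot": [0,0.522,0]}
  ]
}}

```text
time: 5.7
position: [0.457, -0.068, 0.2522]
tool_rot: [-1.965, -1.254, -1.129]
ft_force: [-0.1, 1.1, -4.8]
grip_width: 0.408
grip_force: 40.0
```

```bash
python3 - <<'E'
from h import *
s,M=st()
# expected pillar in tool frame from pick (pick p,R, foot & axis)
Mp=np.array([[-.445,.745,-.497],[.858,.513,.001],[.256,-.426,-.868]]).T; pp=np.array([.5901,.1829,.0277])
d=np.array([-.5105,.860,0]); foot=np.array([.6135,.143,.018])
F=Mp.T@(foot-pp); D=Mp.T@d; print('tool foot',F.round(4),'axis',D.round(4))
f=s['position']+M@F; a=M@D; print('foot now',f.round(4),'axis',a.round(3))
snap('c')
for n,w in(('c_top',200),('c_side',200)):
    im=load(n); print(n,'foot',proj(im,f).round(1),'tip',proj(im,f+.095*a).round(1))
T=load('c_top'); S=load('c_side')
def crop(im,c,w=110,h=80): 
    x,y=int(c[0]-w/2),int(c[1]-h/2); print('origin',x,y); return cv2.resize(im['color'][y:y+h,x:x+w],None,fx=5,fy=5,interpolation=cv2.INTER_CUBIC)[:,:550]
c=f+.05*a
cv2.imwrite('pics/c.png',crop(S,proj(S,c),110,110))
E
```

```text
t 5.7 q [-0.216  0.165  1.033  2.085 -1.049  1.623  0.735] p [ 0.457  -0.068   0.2522] F [-0.1  1.1 -4.8] gw 0.408 gf 40.0
R cols [[0.214, 0.452, 0.866], [0.909, -0.418, -0.007], [0.359, 0.788, -0.5]]
tool foot [-0.0353 -0.0004  0.0314] axis [ 0.8679  0.0032 -0.497 ]
foot now [ 0.4604 -0.059   0.206 ] axis [ 0.01  -0.001  1.   ]
c_top foot [335.3 226.8] tip [337.4 222.6]
c_side foot [282.9 210.4] tip [280.8 183.5]
origin 226 141
```

View pics/c.png

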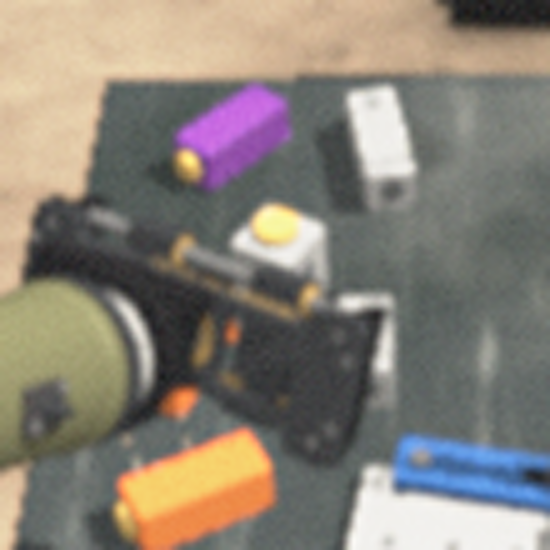

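The button points up in the gripper, with its centre at crop (276,223), which is side pixel (281,185.6). That is close to the predicted tip. I'll triangulate it from both views.

```bash
python3 - <<'E'
from h import *
T=load('c_top'); S=load('c_side'); out={}
for n,im,c in(('t',T,(337,222)),('s',S,(281,185))):
    h=cv2.cvtColor(im['color'],cv2.COLOR_BGR2HSV)
    m=((h[...,0]>12)&(h[...,0]<32)&(h[...,1]>90)&(h[...,2]>120)).astype(np.uint8)
    nn,l,st_,ce=cv2.connectedComponentsWithStats(m)
    for k in range(1,nn):
        if st_[k,4]>8 and np.hypot(*(ce[k]-c))<15: print(n,ce[k].round(1),st_[k].tolist()); out[n]=ce[k]
if len(out)==2: print(tri(T,out['t'],S,out['s']))
print('expected button centre ~',[.4604,-.059,.206+.093])
E
```

```text
t [336.8 223.1] [333, 219, 8, 9, 56]
s [282.5 183.2] [281, 182, 4, 4, 10]
s [279.8 187.2] [277, 184, 8, 6, 21]
(array([ 0.45964906, -0.05868777,  0.28853947]), np.float64(0.003628179611076452))
expected button centre ~ [0.4604, -0.059, 0.299]
```

Request:
{"api": "send_rows", "payload": {
  "motion": [
    {"claw": -1,"slide": [2,26,3],"delta_rot": [0,0,0]},
    {"claw": -1,"slide": [-37,26,26],"delta_rot": [0,0,0]},
    {"claw": -1,"slide": [-76,26,48],"delta_rot": [0,0,0]},
    {"claw": -1,"slide": [-115,27,71],"delta_rot": [0,0,0]},
    {"claw": -1,"slide": [-145,27,88],"delta_rot": [0,0,0]}
  ]
}}

```text
time: 6.3
position: [0.4832, -0.0752, 0.0818]
tool_rot: [-1.967, -1.257, -1.123]
ft_force: [-0.2, -0.2, -3.5]
grip_width: 0.406
grip_force: 40.0
```

Request:
{"api": "send_rows", "payload": {
  "motion": [
    {"claw": -1,"slide": [-3,0,2],"delta_rot": [0,0,0]},
    {"claw": -1,"slide": [-6,0,3],"delta_rot": [0,0,0]},
    {"claw": -1,"slide": [-9,0,5],"delta_rot": [0,0,0]},
    {"claw": -1,"slide": [-9,0,5],"delta_rot": [0,0,0]}
  ]
}}

```text
time: 6.7
position: [0.4855, -0.0784, 0.0769]
tool_rot: [-1.967, -1.26, -1.138]
ft_force: [-0.2, -0.2, -4.0]
grip_width: 0.412
grip_force: 40.0
```

```bash
python3 - <<'E'
from h import *
s,M=st()
a=np.array([.8679,.0032,-.497]); F=np.array([-.0353,-.0004,.0314])
print('foot',(s['position']+M@F).round(4),'axis',(M@a).round(3))
E
```

```text
t 6.7 q [-0.015  0.634  0.85   2.096 -1.316  1.646  1.129] p [ 0.4855 -0.0784  0.0769] F [-0.2 -0.2 -4. ] gw 0.412 gf 40.0
R cols [[0.208, 0.455, 0.866], [0.908, -0.419, 0.002], [0.364, 0.786, -0.5]]
foot [ 0.4892 -0.0696  0.0307] axis [0.002 0.003 1.   ]
```

Request:
{"api": "send_rows", "payload": {
  "motion": [
    {"claw": -1,"slide": [-2,0,1],"delta_rot": [0,0,0]},
    {"claw": -1,"slide": [-4,0,2],"delta_rot": [0,0,0]},
    {"claw": -1,"slide": [-6,0,3.5],"delta_rot": [0,0,0]},
    {"claw": -1,"slide": [-7,0,4],"delta_rot": [0,0,0]},
    {"claw": -1,"slide": [-7,0,4],"delta_rot": [0,0,0]}
  ]
}}

```text
time: 7.2
position: [0.4846, -0.0784, 0.0671]
tool_rot: [-1.967, -1.257, -1.135]
ft_force: [-0.1, 0.1, -4.9]
grip_width: 0.412
grip_force: 40.0
```

Request:
{"api": "send_rows", "payload": {
  "motion": [
    {"claw": -1,"slide": [-1,0,0.5],"delta_rot": [0,0,0]},
    {"claw": -1,"slide": [-2,0,1],"delta_rot": [0,0,0]},
    {"claw": -1,"slide": [-2,0,1],"delta_rot": [0,0,0]}
  ]
}}

```text
time: 7.5
position: [0.4846, -0.0786, 0.065]
tool_rot: [-1.967, -1.257, -1.136]
ft_force: [0.4, -0.9, -3.3]
grip_width: 0.409
grip_force: 40.0
```

Request:
{"api": "send_rows", "payload": {
  "motion": [
    {"claw": -1,"slide": [-1,0,0.5],"delta_rot": [0,0,0]},
    {"claw": -1,"slide": [-2,0,1],"delta_rot": [0,0,0]},
    {"claw": -1,"slide": [-2,0,1],"delta_rot": [0,0,0]}
  ]
}}

```text
time: 7.8
position: [0.4845, -0.0787, 0.0627]
tool_rot: [-1.967, -1.257, -1.136]
ft_force: [-0.6, -0.0, -4.0]
grip_width: 0.405
grip_force: 40.0
```

```bash
python3 - <<'E'
from h import *
s,M=st()
a=np.array([.8679,.0032,-.497]); F=np.array([-.0353,-.0004,.0314])
print('foot',(s['position']+M@F).round(4),'axis',(M@a).round(3))
E
```

```text
t 7.8 q [-2.000e-03  6.650e-01  8.350e-01  2.096e+00 -1.331e+00  1.644e+00
  1.153e+00] p [ 0.4845 -0.0787  0.0627] F [-0.6 -0.  -4. ] gw 0.405 gf 40.0
R cols [[0.21, 0.454, 0.866], [0.907, -0.42, -0.0], [0.364, 0.786, -0.5]]
foot [ 0.4882 -0.0698  0.0165] axis [0.005 0.002 1.   ]
```

Request:
{"api": "send_rows", "payload": {
  "motion": [
    {"claw": -1,"slide": [-0.9,0,0.5],"delta_rot": [0,0,0]},
    {"claw": -1,"slide": [-1.7,0,1],"delta_rot": [0,0,0]},
    {"claw": -1,"slide": [-1.7,0,1],"delta_rot": [0,0,0]}
  ]
}}

```text
time: 8.1
position: [0.4846, -0.0786, 0.0608]
tool_rot: [-1.967, -1.257, -1.136]
ft_force: [-0.4, 0.8, -2.7]
grip_width: 0.409
grip_force: 40.0
```

Request:
{"api": "send_rows", "payload": {
  "motion": [
    {"claw": -1,"slide": [-0.9,0,0.5],"delta_rot": [0,0,0]},
    {"claw": -1,"slide": [-1.3,0,0.7],"delta_rot": [0,0,0]},
    {"claw": -1,"slide": [-1.3,0,0.7],"delta_rot": [0,0,0]}
  ]
}}

```text
time: 8.4
position: [0.4846, -0.0787, 0.0594]
tool_rot: [-1.967, -1.257, -1.136]
ft_force: [0.8, 0.9, -4.2]
grip_width: 0.409
grip_force: 40.0
```

Request:
{"api": "send_rows", "payload": {
  "motion": [
    {"claw": -1,"slide": [-0.9,0,0.5],"delta_rot": [0,0,0]},
    {"claw": -1,"slide": [-0.9,0,0.5],"delta_rot": [0,0,0]}
  ]
}}

```text
time: 8.6
position: [0.4846, -0.0787, 0.0592]
tool_rot: [-1.966, -1.257, -1.138]
ft_force: [-2.5, -1.2, 1.5]
grip_width: 0.407
grip_force: 40.0
```

Request:
{"api": "send_rows", "payload": {
  "motion": [
    {"claw": -1,"slide": [3.5,0,-2],"delta_rot": [0,0,0]},
    {"claw": -1,"slide": [3.5,0,-2],"delta_rot": [0,0,0]},
    {"claw": -1,"slide": [6.5,12.5,3.2],"delta_rot": [0,0,0]},
    {"claw": -1,"slide": [9.6,25,8.5],"delta_rot": [0,0,0]},
    {"claw": -1,"slide": [12.6,37.5,13.7],"delta_rot": [0,0,0]}
  ]
}}

```text
time: 9.1
position: [0.528, -0.0776, 0.0625]
tool_rot: [-1.967, -1.258, -1.136]
ft_force: [-0.5, -0.1, -3.6]
grip_width: 0.41
grip_force: 40.0
```

Request:
{"api": "send_rows", "payload": {
  "motion": [
    {"claw": -1,"slide": [0,0,0],"delta_rot": [0,0,0]},
    {"claw": -1,"slide": [0,0,0],"delta_rot": [0,0,0]}
  ]
}}

```text
time: 9.3
position: [0.5263, -0.0777, 0.0621]
tool_rot: [-1.966, -1.258, -1.134]
ft_force: [-1.1, 0.7, -4.1]
grip_width: 0.412
grip_force: 40.0
```

```bash
python3 - <<'E'
from h import *
s,M=st(); snap('d')
a=np.array([.8679,.0032,-.497]); F=np.array([-.0353,-.0004,.0314])
f=s['position']+M@F; print('foot',f.round(4),'axis',(M@a).round(3))
S=load('d_side'); c=proj(S,f); print(c); x,y=int(c[0]-60),int(c[1]-70)
cv2.imwrite('pics/d.png',cv2.resize(S['color'][y:y+110,x:x+140],None,fx=5,fy=5,interpolation=cv2.INTER_CUBIC)); print(x,y)
E
```

```text
t 9.3 q [-0.013  0.698  0.804  2.022 -1.378  1.636  1.093] p [ 0.5263 -0.0777  0.0621] F [-1.1  0.7 -4.1] gw 0.412 gf 40.0
R cols [[0.21, 0.454, 0.866], [0.908, -0.419, -0.001], [0.362, 0.786, -0.5]]
foot [ 0.5299 -0.0688  0.0159] axis [0.005 0.002 1.   ]
[309.74417456 259.33988696]
249 189
```

View pics/d.png

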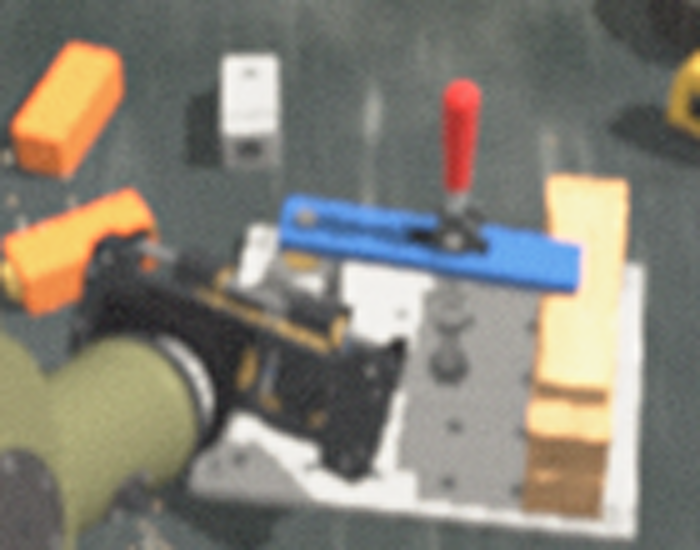

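The side crop shows the pillar under the strap's tail, with the button at (305,258) below the tail, and the lever still up at (462,90). I'll lower it the last millimetres and let go.

Request:
{"api": "send_rows", "payload": {
  "motion": [
    {"claw": -1,"slide": [-1.3,0,0.75],"delta_rot": [0,0,0]},
    {"claw": -1,"slide": [-2.6,0,1.5],"delta_rot": [0,0,0]},
    {"claw": -1,"slide": [-2.6,0,1.5],"delta_rot": [0,0,0]}
  ]
}}

```text
time: 9.7
position: [0.526, -0.0781, 0.0593]
tool_rot: [-1.968, -1.256, -1.136]
ft_force: [0.4, -0.6, -3.8]
grip_width: 0.41
grip_force: 40.0
```

Request:
{"api": "send_rows", "payload": {
  "motion": [
    {"claw": -1,"slide": [-0.6,0,0.3],"delta_rot": [0,0,0]},
    {"claw": -1,"slide": [-0.6,0,0.3],"delta_rot": [0,0,0]}
  ]
}}

```text
time: 9.9
position: [0.5262, -0.0781, 0.0593]
tool_rot: [-1.967, -1.257, -1.137]
ft_force: [-1.1, -0.5, -0.7]
grip_width: 0.406
grip_force: 40.0
```

Contact is made, so I'm releasing.

Request:
{"api": "send_rows", "payload": {
  "motion": [
    {"claw": 0.6,"slide": [0,0,0],"delta_rot": [0,0,0]},
    {"claw": 0.6,"slide": [0,0,0],"delta_rot": [0,0,0]},
    {"claw": 0.6,"slide": [0,0,0],"delta_rot": [0,0,0]},
    {"claw": 0.6,"slide": [0,0,0],"delta_rot": [0,0,0]},
    {"claw": 0.6,"slide": [0,0,0],"delta_rot": [0,0,0]}
  ]
}}

```text
time: 10.4
position: [0.5264, -0.0779, 0.059]
tool_rot: [-1.967, -1.257, -1.136]
ft_force: [-0.3, -0.2, -0.5]
grip_width: 0.757
grip_force: 0.0
```

```bash
python3 - <<'E'
from h import *
s,M=st()
E
```

```text
t 10.4 q [-0.01   0.704  0.801  2.022 -1.382  1.635  1.099] p [ 0.5264 -0.0779  0.059 ] F [-0.3 -0.2 -0.5] gw 0.757 gf 0.0
R cols [[0.21, 0.454, 0.866], [0.908, -0.42, 0.0], [0.364, 0.786, -0.5]]
```

Request:
{"api": "send_rows", "payload": {
  "motion": [
    {"claw": 0.6,"slide": [0,0,-12],"delta_rot": [0,0,0]},
    {"claw": 0.6,"slide": [0,0,-28],"delta_rot": [0,0,0]},
    {"claw": 0.6,"slide": [0,0,-46],"delta_rot": [0,0,0]},
    {"claw": 0.6,"slide": [0,0,-64],"delta_rot": [0,0,0]},
    {"claw": 0.6,"slide": [0,0,-80],"delta_rot": [0,0,0]}
  ]
}}

```text
time: 10.9
position: [0.4965, -0.1431, 0.0999]
tool_rot: [-1.969, -1.257, -1.137]
ft_force: [0.5, 1.1, -0.1]
grip_width: 0.799
grip_force: 0.0
```

Request:
{"api": "send_rows", "payload": {
  "motion": [
    {"claw": 0,"slide": [30,0,-17],"delta_rot": [0,0,0]},
    {"claw": -0.5,"slide": [60,0,-35],"delta_rot": [0,0,0]},
    {"claw": -1,"slide": [95,0,-55],"delta_rot": [0,0,0]},
    {"claw": -1,"slide": [130,0,-75],"delta_rot": [0,0,0]},
    {"claw": -1,"slide": [165,0,-95],"delta_rot": [0,0,0]}
  ]
}}

```text
time: 11.4
position: [0.4964, -0.1418, 0.2912]
tool_rot: [-1.969, -1.256, -1.137]
ft_force: [0.5, -0.3, 0.3]
grip_width: 0.431
grip_force: 0.0
```

```bash
python3 - <<'E'
from h import *
s,M=st(); snap('e')
S=load('e_side'); T=load('e_top'); a=S['color'][180:300,260:400]; b=T['color'][140:260,280:400]
o=np.hstack([cv2.resize(a,(420,360),interpolation=cv2.INTER_CUBIC),cv2.resize(b,(360,360),interpolation=cv2.INTER_CUBIC)]); cv2.imwrite('pics/e.png',o)
E
```

```text
t 11.4 q [-0.077  0.347  1.029  1.869 -1.128  1.815  0.737] p [ 0.4964 -0.1418  0.2912] F [ 0.5 -0.3  0.3] gw 0.431 gf 0.0
R cols [[0.211, 0.453, 0.866], [0.907, -0.422, -0.0], [0.365, 0.785, -0.5]]
```

View pics/e.png

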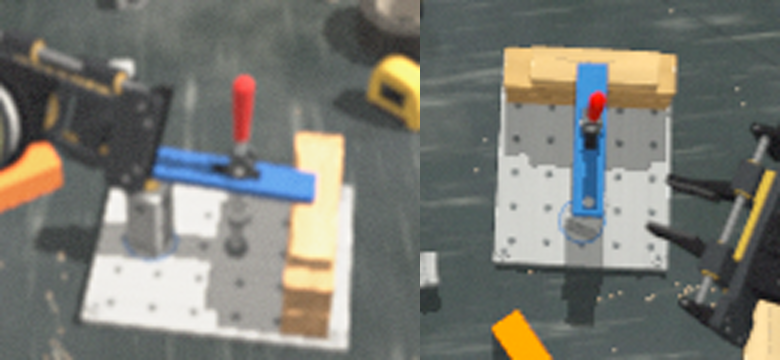

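The pillar stands upright, centred on the ring at left panel (150,240), free of the fingers, with the lever still up. Next I triangulate the stool leg and plan the lever push.

```bash
python3 - <<'E'
from ik import *
from bench import ctrl
T=load('a_top');S=load('a_side')
print('stool',tri(T,(307,126),S,(417,243)))
E_=load('e_top');F_=load('e_side')
h=lambda im:cv2.cvtColor(im['color'],cv2.COLOR_BGR2HSV)
print('lever tip',tri(E_,(280+(598-420)/3,140+98/3),F_,(260+245/3,180+80/3)))
s=ctrl.get_state(); q=s['joint_positions']; p=s['position']
fx=np.array([.998,-.061,0]); pin=np.array([.6148,-.0742,.1376]); L=.085
def tip(th,over=0): 
    o=.0085+.010*np.cos(th)+over
    return pin+fx*(L*np.sin(th)-o*np.cos(th))+np.array([0,0,L*np.cos(th)+o*np.sin(th)])
for head,tilt in((65,0),(0,0),(0,20),(-3.5,30),(176.5,0),(176.5,-20)):
    w=Rpick(np.radians(head),np.radians(tilt))[:,2]
    pts=[(p,65,60),(np.array([.5,-.1,.33]),head,tilt)]+[(tip(t,o)-.022*w,head,tilt) for t,o in((0,.04),(0,0),(.4,0),(.8,0),(1.2,0),(1.5,0))]
    qq,m,e,r=path(q,pts,n=6); print(head,tilt,qq.round(2),'margin',round(m,3),'err',round(e*1000,1),round(r,3),[o.round(2).tolist() for o in frames2(qq,P)[2]])
E
```

```text
stool (array([0.85412937, 0.02013599, 0.01058692]), np.float64(0.00908198132085262))
lever tip (array([ 0.61598776, -0.07316775,  0.24180149]), np.float64(0.003846209814073438))
65 0 [-0.36  0.53  0.63  1.41 -0.31  1.3  -0.15] margin 0.176 err 0.0 0.0 [[0.01, -0.02, 0.25], [0.22, 0.06, 0.66], [0.7, -0.08, 0.52], [0.7, -0.08, 0.17]]
0 0 [-0.08  0.47  0.22  1.4  -0.1   1.28 -1.43] margin 0.049 err 0.0 0.0 [[0.0, -0.02, 0.25], [0.21, -0.01, 0.67], [0.7, -0.08, 0.52], [0.7, -0.08, 0.17]]
0 20 [ 0.27  0.24 -0.21  1.74  0.03  0.81 -1.51] margin 0.0 err 0.1 0.0 [[-0.0, -0.02, 0.25], [0.1, -0.06, 0.7], [0.57, -0.08, 0.5], [0.69, -0.08, 0.17]]
-3.5 30 [ 0.29  0.15 -0.22  1.91  0.05  0.56 -1.59] margin 0.0 err 14.6 0.067 [[-0.01, -0.02, 0.25], [0.06, -0.05, 0.71], [0.51, -0.07, 0.47], [0.69, -0.08, 0.17]]
176.5 0 [-0.38  0.53  0.66  1.41 -0.33  1.31  1.8 ] margin 0.091 err 0.0 0.0 [[0.01, -0.02, 0.25], [0.22, 0.06, 0.66], [0.7, -0.08, 0.52], [0.7, -0.08, 0.17]]
176.5 -20 [-0.28  0.24  0.41  1.77 -0.15  0.81  1.7 ] margin 0.0 err 0.1 0.0 [[0.0, -0.02, 0.25], [0.11, 0.0, 0.71], [0.57, -0.07, 0.5], [0.69, -0.08, 0.17]]
```

Request:
{"api": "send_rows", "payload": {
  "motion": [
    {"claw": -1,"slide": [6,0,-3],"delta_rot": [0,-0.105,0]},
    {"claw": -1,"slide": [12,0,-7],"delta_rot": [0,-0.21,0]},
    {"claw": -1,"slide": [18,0,-10],"delta_rot": [0,-0.315,0]},
    {"claw": -1,"slide": [24,0,-14],"delta_rot": [0,-0.42,0]},
    {"claw": -1,"slide": [30,0,-17],"delta_rot": [0,-0.524,0]}
  ]
}}

```text
time: 12.0
position: [0.4966, -0.1423, 0.3242]
tool_rot: [-2.358, -1.502, -0.627]
ft_force: [0.8, 0.4, -0.5]
grip_width: 0.013
grip_force: 0.0
```

Request:
{"api": "send_rows", "payload": {
  "motion": [
    {"claw": -1,"slide": [0,0,0],"delta_rot": [0,-0.105,0]},
    {"claw": -1,"slide": [0,0,0],"delta_rot": [0,-0.21,0]},
    {"claw": -1,"slide": [0,0,0],"delta_rot": [0,-0.315,0]},
    {"claw": -1,"slide": [0,0,0],"delta_rot": [0,-0.42,0]},
    {"claw": -1,"slide": [0,0,0],"delta_rot": [0,-0.524,0]}
  ]
}}

```text
time: 12.5
position: [0.4967, -0.1417, 0.3242]
tool_rot: [2.646, 1.688, -0.006]
ft_force: [-0.9, 0.7, -1.4]
grip_width: 0.005
grip_force: 0.0
```

Request:
{"api": "send_rows", "payload": {
  "motion": [
    {"claw": -1,"slide": [0,0,0],"delta_rot": [0,0,0.114]},
    {"claw": -1,"slide": [0,0,0],"delta_rot": [0,0,0.227]},
    {"claw": -1,"slide": [0,0,0],"delta_rot": [0,0,0.34]},
    {"claw": -1,"slide": [0,0,0],"delta_rot": [0,0,0.454]},
    {"claw": -1,"slide": [0,0,0],"delta_rot": [0,0,0.567]}
  ]
}}

```text
time: 13.0
position: [0.4965, -0.1417, 0.3234]
tool_rot: [3.017, 0.874, -0.003]
ft_force: [0.1, 0.4, 0.2]
grip_width: 0.0
grip_force: 0.0
```

```bash
python3 - <<'E'
from h import *
s,M=st()
E
```

```text
t 13.0 q [-0.643 -0.022  0.866  1.677  0.018  1.481 -0.786] p [ 0.4965 -0.1417  0.3234] F [0.1 0.4 0.2] gw 0.0 gf 0.0
R cols [[0.845, 0.534, -0.002], [0.534, -0.845, -0.0], [-0.002, -0.001, -1.0]]
```

Request:
{"api": "send_rows", "payload": {
  "motion": [
    {"claw": -1,"slide": [18,-6,10],"delta_rot": [0,0,0.114]},
    {"claw": -1,"slide": [35,-11,25],"delta_rot": [0,0,0.227]},
    {"claw": -1,"slide": [53,-17,43],"delta_rot": [0,0,0.34]},
    {"claw": -1,"slide": [70,-22,61],"delta_rot": [0,0,0.454]},
    {"claw": -1,"slide": [88,-28,79],"delta_rot": [0,0,0.567]}
  ]
}}

```text
time: 13.5
position: [0.556, -0.0703, 0.2437]
tool_rot: [3.141, -0.005, -0.003]
ft_force: [0.8, 0.7, 0.7]
grip_width: 0.004
grip_force: 0.0
```

```bash
python3 - <<'E'
from h import *
s,M=st()
fx=np.array([.998,-.061,0]); pin=np.array([.6148,-.0742,.1376]); L=.085
def tip(th,over=0): 
    o=.0085+.010*np.cos(th)+over
    return pin+fx*(L*np.sin(th)-o*np.cos(th))+np.array([0,0,L*np.cos(th)+o*np.sin(th)])
for th in np.arange(-.1,1.56,.1): print(round(th,2),(tip(th)+[0,0,.022]).round(4), (M.T@(tip(th)+[0,0,.022]-s['position'])*1000).round(1))
E
```

```text
t 13.5 q [-0.682  0.164  0.851  1.704 -0.126  1.332 -1.382] p [ 0.556  -0.0703  0.2437] F [0.8 0.7 0.7] gw 0.004 gf 0.0
R cols [[1.0, -0.003, -0.002], [-0.003, -1.0, 0.001], [-0.002, -0.001, -1.0]]
-0.1 [ 0.588  -0.0726  0.2423] [32.   2.1  1.4]
0.0 [ 0.5963 -0.0731  0.2446] [40.3  2.6 -0.9]
0.1 [ 0.6049 -0.0736  0.246 ] [48.9  3.1 -2.4]
0.2 [ 0.6138 -0.0741  0.2465] [57.7  3.6 -2.9]
0.3 [ 0.6227 -0.0747  0.2461] [66.7  4.1 -2.5]
0.4 [ 0.6316 -0.0752  0.2448] [75.6  4.6 -1.2]
0.5 [ 0.6403 -0.0758  0.2425] [84.3  5.1  1.1]
0.6 [ 0.6489 -0.0763  0.2392] [92.9  5.6  4.4]
0.7 [ 0.6571 -0.0768  0.235 ] [101.1   6.1   8.6]
0.8 [ 0.6649 -0.0773  0.2299] [108.9   6.5  13.7]
0.9 [ 0.6721 -0.0777  0.224 ] [116.2   7.   19.6]
1.0 [ 0.6787 -0.0781  0.2172] [122.7   7.3  26.3]
1.1 [ 0.6845 -0.0785  0.2098] [128.6   7.7  33.8]
1.2 [ 0.6895 -0.0788  0.2017] [133.6   7.9  41.8]
1.3 [ 0.6936 -0.079   0.1931] [137.7   8.2  50.4]
1.4 [ 0.6967 -0.0792  0.1841] [140.8   8.3  59.4]
1.5 [ 0.6988 -0.0793  0.1748] [142.9   8.4  68.7]
```

Request:
{"api": "send_rows", "payload": {
  "motion": [
    {"claw": -1,"slide": [22,1,0],"delta_rot": [0,0,0]},
    {"claw": -1,"slide": [40,2.5,-1],"delta_rot": [0,0,0]},
    {"claw": -1,"slide": [49,3,-2.4],"delta_rot": [0,0,0]},
    {"claw": -1,"slide": [58,3.6,-2.9],"delta_rot": [0,0,0]},
    {"claw": -1,"slide": [67,4,-2.5],"delta_rot": [0,0,0]}
  ]
}}

```text
time: 14.0
position: [0.6225, -0.0743, 0.2467]
tool_rot: [3.141, 0.003, -0.005]
ft_force: [-3.2, -0.2, -1.2]
grip_width: 0.003
grip_force: 1.6
```

Request:
{"api": "send_rows", "payload": {
  "motion": [
    {"claw": -1,"slide": [8.9,0.6,1.3],"delta_rot": [0,0,0]},
    {"claw": -1,"slide": [17.6,1,3.6],"delta_rot": [0,0,0]},
    {"claw": -1,"slide": [26,1.5,6.9],"delta_rot": [0,0,0]},
    {"claw": -1,"slide": [34,2,11],"delta_rot": [0,0,0]},
    {"claw": -1,"slide": [42,2.4,16],"delta_rot": [0,0,0]}
  ]
}}

```text
time: 14.5
position: [0.6661, -0.0756, 0.231]
tool_rot: [3.141, 0.005, 0.0]
ft_force: [-3.6, -1.5, -0.1]
grip_width: 0.006
grip_force: 1.4
```

```bash
python3 - <<'E'
from h import *
s,M=st(); snap('f')
S=load('f_side'); T=load('f_top'); a=S['color'][180:300,260:400]; b=T['color'][140:260,280:400]
o=np.hstack([cv2.resize(a,(420,360),interpolation=cv2.INTER_CUBIC),cv2.resize(b,(360,360),interpolation=cv2.INTER_CUBIC)]); cv2.imwrite('pics/f.png',o)
E
```

```text
t 14.5 q [-0.512  0.458  0.811  1.439 -0.332  1.385 -1.259] p [ 0.6661 -0.0756  0.231 ] F [-3.6 -1.5 -0.1] gw 0.006 gf 1.4
R cols [[1.0, 0.003, 0.0], [0.003, -1.0, 0.001], [0.0, -0.001, -1.0]]
```

View pics/f.png

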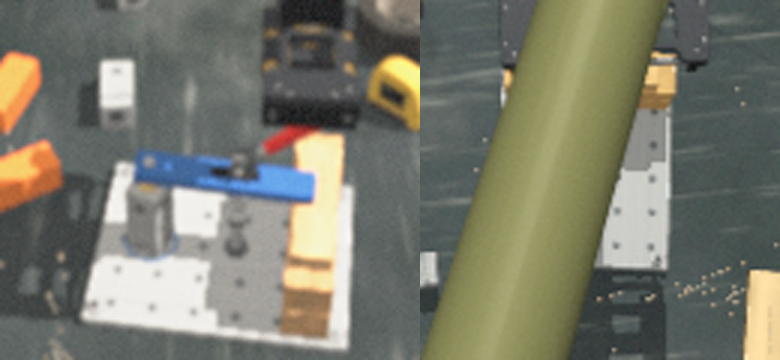

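The side panel shows the red lever folding over towards the timber at (290,138), pushed by the fingers, while the pillar still stands on the ring. I'll continue the push.

Request:
{"api": "send_rows", "payload": {
  "motion": [
    {"claw": -1,"slide": [7.3,0.5,6],"delta_rot": [0,0,0]},
    {"claw": -1,"slide": [13.8,0.8,12.6],"delta_rot": [0,0,0]},
    {"claw": -1,"slide": [19.7,1.2,20],"delta_rot": [0,0,0]},
    {"claw": -1,"slide": [24.7,1.4,28],"delta_rot": [0,0,0]},
    {"claw": -1,"slide": [28.8,1.6,36.7],"delta_rot": [0,0,0]}
  ]
}}

```text
time: 15.1
position: [0.6946, -0.077, 0.1937]
tool_rot: [3.141, 0.005, -0.0]
ft_force: [-2.8, 0.4, 2.6]
grip_width: 0.005
grip_force: 1.5
```

Request:
{"api": "send_rows", "payload": {
  "motion": [
    {"claw": -1,"slide": [3,0,9],"delta_rot": [0,0,0]},
    {"claw": -1,"slide": [5,0,15],"delta_rot": [0,0,0]},
    {"claw": -1,"slide": [5,0,18.5],"delta_rot": [0,0,0]},
    {"claw": -1,"slide": [5,0,18.5],"delta_rot": [0,0,0]}
  ]
}}

```text
time: 15.5
position: [0.6996, -0.0769, 0.1756]
tool_rot: [3.141, 0.005, 0.001]
ft_force: [-0.3, -0.0, 0.2]
grip_width: 0.006
grip_force: 0.0
```

```bash
python3 - <<'E'
from h import *
s,M=st()
E
```

```text
t 15.5 q [-0.457  0.566  0.774  1.412 -0.397  1.322 -1.232] p [ 0.6996 -0.0769  0.1756] F [-0.3 -0.   0.2] gw 0.006 gf 0.0
R cols [[1.0, 0.003, 0.001], [0.003, -1.0, 0.001], [0.001, -0.001, -1.0]]
```

Request:
{"api": "send_rows", "payload": {
  "motion": [
    {"claw": -1,"slide": [0,0,1.5],"delta_rot": [0,0,0]},
    {"claw": -1,"slide": [0,0,3],"delta_rot": [0,0,0]},
    {"claw": -1,"slide": [0,0,3],"delta_rot": [0,0,0]}
  ]
}}

```text
time: 15.8
position: [0.6998, -0.0767, 0.1743]
tool_rot: [3.141, 0.006, 0.003]
ft_force: [-0.7, 0.2, 5.4]
grip_width: 0.0
grip_force: 2.6
```

Request:
{"api": "send_rows", "payload": {
  "motion": [
    {"claw": -1,"slide": [0,0,1],"delta_rot": [0,0,0]},
    {"claw": -1,"slide": [0,0,1],"delta_rot": [0,0,0]}
  ]
}}

```text
time: 16.0
position: [0.6999, -0.0767, 0.1741]
tool_rot: [-3.141, -0.006, -0.004]
ft_force: [-1.5, -0.1, 8.4]
grip_width: 0.01
grip_force: 4.3
```

```bash
python3 - <<'E'
from h import *
s,M=st(); snap('g')
S=load('g_side'); a=S['color'][190:270,280:400]
cv2.imwrite('pics/g.png',cv2.resize(a,None,fx=6,fy=6,interpolation=cv2.INTER_CUBIC))
E
```

```text
t 16.0 q [-0.457  0.566  0.774  1.415 -0.399  1.318 -1.231] p [ 0.6999 -0.0767  0.1741] F [-1.5 -0.1  8.4] gw 0.01 gf 4.3
R cols [[1.0, 0.004, 0.002], [0.004, -1.0, -0.0], [0.002, 0.0, -1.0]]
```

View pics/g.png

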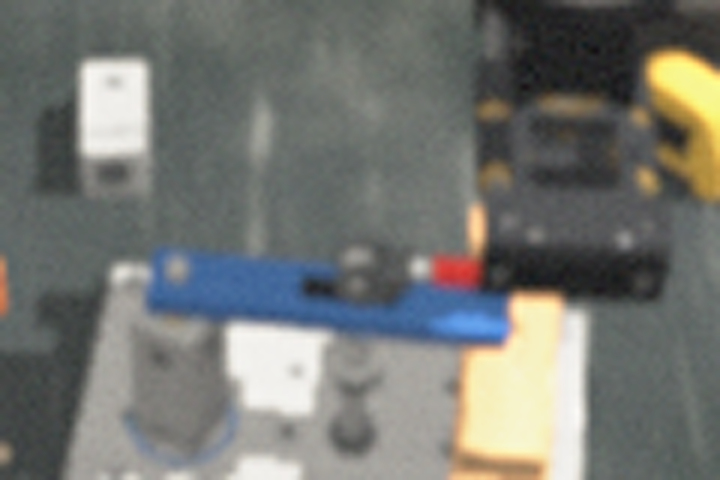

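The strap is level, with the pillar button under its tail, and the lever lies flat over the timber. The push stiffened to 8 N without moving, so the lever is at its stop. I'll give one small extra press, then retreat upward.

Request:
{"api": "send_rows", "payload": {
  "motion": [
    {"claw": -1,"slide": [0,0,1.5],"delta_rot": [0,0,0]},
    {"claw": -1,"slide": [0,0,1.5],"delta_rot": [0,0,0]}
  ]
}}

```text
time: 16.3
position: [0.6999, -0.0767, 0.1739]
tool_rot: [-3.141, -0.006, -0.005]
ft_force: [-4.1, 0.4, 13.5]
grip_width: 0.009
grip_force: 6.8
```

Request:
{"api": "send_rows", "payload": {
  "motion": [
    {"claw": -1,"slide": [0,0,-15],"delta_rot": [0,0,0]},
    {"claw": -1,"slide": [0,0,-40],"delta_rot": [0,0,0]},
    {"claw": -1,"slide": [-10,0,-70],"delta_rot": [0,0,0]},
    {"claw": -1,"slide": [-40,0,-105],"delta_rot": [0,0,0]},
    {"claw": -1,"slide": [-70,0,-140],"delta_rot": [0,0,0]}
  ]
}}

```text
time: 16.8
position: [0.6284, -0.0767, 0.3112]
tool_rot: [3.141, 0.006, -0.002]
ft_force: [-0.4, 0.7, 0.9]
grip_width: 0.005
grip_force: 0.0
```

Request:
{"api": "send_rows", "payload": {
  "motion": [
    {"claw": -1,"slide": [-40,0,0],"delta_rot": [0,0,0]},
    {"claw": -1,"slide": [-80,0,0],"delta_rot": [0,0,0]},
    {"claw": -1,"slide": [-100,0,0],"delta_rot": [0,0,0]},
    {"claw": -1,"slide": [-100,0,0],"delta_rot": [0,0,0]}
  ]
}}

```text
time: 17.2
position: [0.5272, -0.0776, 0.3112]
tool_rot: [-3.138, -0.005, -0.001]
ft_force: [1.1, 0.6, 0.2]
grip_width: 0.009
grip_force: 0.0
```

```bash
python3 - <<'E'
from h import *
s,M=st(); snap('z')
pin=np.array([.6148,-.0742,.1376]); fx=np.array([.998,-.061,0])
im=load('z_side'); h=cv2.cvtColor(im['color'],cv2.COLOR_BGR2HSV)
m=((h[...,0]<6)|(h[...,0]>172))&(h[...,1]>150)&(h[...,2]>110)
nn,l,sx,ce=cv2.connectedComponentsWithStats(m.astype(np.uint8))
for k in range(1,nn):
    if sx[k,4]>15: print(ce[k].round(1),sx[k].tolist())
for th in(1.2,1.38,1.5): print(th,[proj(im,pin+L*(fx*np.sin(th)+np.array([0,0,np.cos(th)]))).round(1).tolist() for L in(.045,.075,.106)])
# strap slope: blue top edge
b=(h[...,0]>100)&(h[...,0]<122)&(h[...,1]>130)&(h[...,2]>80); b[:, :300]=0; b[:,385:]=0; b[:220]=0;b[260:]=0
c=max(cv2.findContours(b.astype(np.uint8),0,1)[0],key=cv2.contourArea); print(cv2.boundingRect(c),cv2.minAreaRect(c))
E
```

```text
t 17.2 q [-0.74   0.037  0.871  1.663 -0.032  1.455 -1.433] p [ 0.5272 -0.0776  0.3112] F [1.1 0.6 0.2] gw 0.009 gf 0.0
R cols [[1.0, 0.003, 0.001], [0.003, -1.0, -0.004], [0.001, 0.004, -1.0]]
[629.7   6.9] [617, 0, 23, 15, 128]
[542.9   9.6] [536, 6, 17, 10, 96]
[613.4  11.8] [609, 6, 9, 11, 76]
[486.5 218.8] [482, 216, 9, 7, 37]
[366.  235.4] [353, 233, 26, 6, 110]
[411.3 361.3] [407, 354, 9, 16, 114]
[527.4 389. ] [488, 379, 72, 21, 758]
[525.7 396.6] [517, 394, 19, 6, 49]
1.2 [[354.8, 231.8], [365.4, 230.0], [376.6, 228.1]]
1.38 [[355.4, 233.9], [366.4, 233.4], [377.9, 233.0]]
1.5 [[355.6, 235.2], [366.6, 235.7], [378.1, 236.2]]
(305, 232, 59, 15) ((334.33673095703125, 238.85752868652344), (58.30913543701172, 9.445938110351562), 6.115502834320068)
```

```bash
python3 -c "
from bench import ctrl
print(ctrl.close_job())"
```

```text
the job is handed in; nothing more can be done
None
```

I handed the job in after 17.2 s of the 64 s: the 95 mm pillar stands button up on the ring, let go, with the lever folded to its stop at about 1.5 rad, the strap looking level on the button and the arm clear; the press on the pillar was not measured, and the hand-in gave no verdict.

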